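Plug the tall support post into the spring-plunger socket

ROBOT

A 6-joint arm with a two-finger parallel gripper is mounted at the origin on a cart in front of the work surface, level with it; the furniture and walls round the work are solid. World frame = base frame: x ahead of the robot, y to its left, z up, the work surface at z = 0. Lengths are in m, angles in degrees, forces in N, time in s.
With the tool pointing down it reaches from about 0.3 to 0.775 m from the base axis. Payload 14.6 kg.
Tool frame: the origin (TCP) lies midway between the tips of the shut fingers; the grasp point (between the pads) lies 19 mm behind it; z points along the fingers, y is the line along which they close (so a half turn about z gives the same grasp; the last joint's range is limited). The gripper opens to 94 mm and grips with 3 to 60 N. Pads are 16 mm wide; open, the fingers measure 119 mm over their backs; the gripper's body (75 mm by 177 mm) begins 78 mm behind the grasp point.
Start: joints at [67.689, 17.183, 87.147, -0, 75.671, -3.816], TCP at [0.174, 0.522, 0.205] pointing down, gripper open.
Joint ranges: [-173.82, 173.82], [-45.26, 126.66], [13.44, 144.39], [-59.66, 239.66], [0, 175.72], [-146.38, 146.38]. Speed limits (degrees/s): [127.2, 127.2, 147.25, 180, 180, 180].

INTERFACE

Orientations are given as [roll, pitch, yaw] about the fixed x, y, z axes, in that order (R = Rz(yaw) Ry(pitch) Rx(roll)).
In Python, from workcell import r gives the robot as it stands.
- The arm moves only by the tool move_arm, never from a script. Its argument "deltas" is text: rows parted by semicolons, each of 7 numbers parted by spaces: the shift along the world's x, y, z in m, then the turn, a rotation vector about the world's x, y, z in rad, then the opening, from 0 (shut) to 1 (fully open). A call has 1 to 8 rows; each row is the pose to reach, as a shift and turn from the pose commanded when the call began; what a row does not reach only later rows make up. A row lasts 1/8 s, in which the tool goes at most 62.5 mm and 10.7 degrees, less where a joint would pass 70% of its speed; a pose out of reach is approached as far as the arm can. A call with a gripper value outside its range is refused whole. The fingers move at their own pace and stop on an object; the grip force is fixed at half the most. Time passes only in rows, so rows that repeat a pose let the fingers close. It gives the time, the measured TCP pose, the force, the opening and the grip force at its end, in the units of the state.
- r.get_state(): the state, without advancing time (a new reading comes with each control period).
- r.read_camera(name): name is "side" or "top"; returns the picture (384x512x3 uint8, red, green, blue); there is no depth.
- r.camera_info(name): a dict with "mtx" (3x3 intrinsics, pixels), "dist_coeffs" ([k1, k2, p1, p2, k3] as OpenCV has them; the pictures are not rectified), "R" (3x3) and "t" (3): a world point X has camera coordinates R X + t. Camera axes: x right, y down, z forward; pixel columns grow to the right and rows downward; lengths in m; the calibration is good to about 2 mm. A picture is of the moment at which its call begins. camera_info takes no time and is no camera call.
- r.hand_in(): hands the job in; it is judged then, once.
The state is a dict: "t": time; "joints": joint angles; "dq": joint speeds; "tau": joint torques, N m; "ee_pos": TCP position; "tool_rot": TCP orientation; "wrist_force": force on the tool from outside, world axes, zero at the start; "moment": the same for the moment, N m; "finger_gap": finger opening in m; "finger_force": force on a finger pad.
Only numpy, scipy, OpenCV 4.12 (cv2) and the standard library are available. Lean on these libraries where they do the work, as an engineer would, in place of code of your own. Each camera call takes 0.05 s, during which the arm holds its last target. There are 200 camera calls.

TASK

Set up the bench socket for a clamp: take the taller of the two steel posts out of the wooden storage block and push it, upright, down into the metal socket past its side spring plunger until it stands fully home on the socket's floor, then let go of it. Leave the short post in the block.

Things in the scene. Friction and masses are not known exactly. Their poses are not given: they have to be found in the camera images.
- tall_post_grip (a point): Tall post: plain round steel rod, 16 mm thick, 135 mm long, 0.12 kg, its lowest 6 mm tapering to a 9 mm foot. This point is on its axis at a good place to grip, 95 mm above the foot and 40 mm below the top; z runs along the rod to the top. It starts upright in one of the block's two outer holes, foot 10 mm above the worktop.
- short_post: The short post, to be left in the block: the same 16 mm steel rod, but only 90 mm long. Origin at the centre of its foot, z along the rod. It stands in the other outer hole of the block, 80 mm from the tall post.
- post_rack: Fixed wooden storage block, 60 mm (x) by 140 mm (y), 40 mm high, with a row of three 19 mm holes along its y axis, 40 mm apart, 30 mm deep; the middle one is empty. Origin at the centre of its underside. Fingers that close along the block's x axis stay clear of the other post.
- post_holder: Fixed socket: dark 70x70x10 mm plate, aluminium tube upright at its centre. Origin under the plate's centre, z = tube axis. Bore 19 mm wide, floor 10 mm above the origin; it flares from 55 mm up to a 37 mm wide mouth at 66 mm. A post fully home has its grip point 105 mm above the origin. A spring plunger with black knob sticks out 51 mm to -x, 32 mm up.
- plunger (a joint): Travel of the spring plunger, m: 0 = round nose 5.5 mm into the bore, 22 mm above its floor; grows as a post pushes the nose out (about 0.0015 to 0.004 with the post past it, at most 0.008). Spring 4.8 N at 0, plus 0.8 N per mm. The post's weight does not carry it past the nose: push down with about 5 to 15 N.

How it is judged:
By the outcome, as a careful person would: the job done as asked, in the order asked, and still so for the second after the job is handed in, with the robot touching nothing.
It also fails if it takes over 38 s, if anything falls off the work surface, if the arm or the gripper's body presses on something with over 40 N, if the wrist force passes 120 N, or if a joint passes its speed limit or range.

## Working session

There is one attempt and no reset: what is moved stays moved. The work goes in short steps, Python scripts to look and compute and a tool call to move; the robot and the scene stay as the last step left them, time stands still between calls to the robot, and variables do not carry over. Pictures are saved under pics/ and viewed, at most 10 in all, crops included, and the job is handed in when it is done.

Besides the shell and the picture viewer there is one more tool, called after "Emit:" in YAML: its name, and indented under it one key for each argument. move_arm: Moves the arm, as the interface text tells. Its arguments: {"type":"object","properties":{"deltas":{"type":"string"}},"required":["deltas"]}

```bash
mkdir -p pics
python3 - <<'E'
from workcell import r
import cv2,numpy as np
for n in("side","top"):
    im=r.read_camera(n); cv2.imwrite(f"pics/{n}0.png",im[:,:,::-1])
    c=r.camera_info(n); print(n,c["mtx"],c["dist_coeffs"],(-np.array(c["R"]).T@np.array(c["t"])).round(3),np.array(c["R"]).round(2))
s=r.get_state();print(s["t"],s["ee_pos"],s["tool_rot"],s["finger_gap"])
E
```

```text
side [[360.64891995   0.         252.9788472 ]
 [  0.         360.64891995 192.45183086]
 [  0.           0.           1.        ]] [-0.00141183  0.          0.          0.          0.        ] [0.416 0.747 0.423] [[-1.   -0.09 -0.02]
 [-0.02  0.41 -0.91]
 [ 0.09 -0.91 -0.41]]
top [[397.90897776   0.         254.77181   ]
 [  0.         397.90897776 194.51976524]
 [  0.           0.           1.        ]] [-0.03119742  0.          0.          0.          0.        ] [ 0.292 -0.012  1.024] [[-0.   -1.    0.  ]
 [-0.98  0.   -0.21]
 [ 0.21 -0.   -0.98]]
0.1 [0.17437613 0.52136405 0.204943  ] [-1.79939735e+02 -2.85606127e-03  1.61505660e+02] 0.09401014747358866
```

View pics/side0.png

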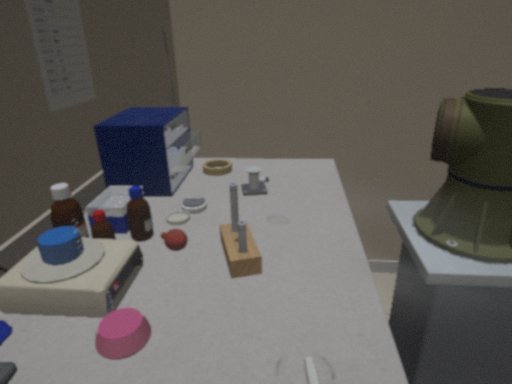

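View pics/top0.png

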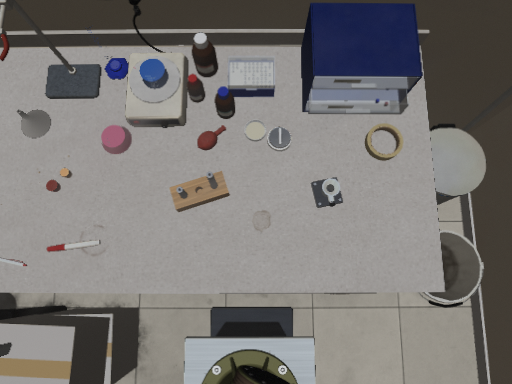

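The top view shows the block near (200,191), with the tall post at its right end (212,178) and the short one at (182,192). The socket is near (328,190). In the side view the tall post's top is near (234,185) and the socket mouth near (254,170). I'll enlarge both regions.

Run:
```python
import cv2,numpy as np
s=cv2.imread("pics/side0.png");t=cv2.imread("pics/top0.png")
def z(im,x0,y0,w,h,k): return cv2.resize(im[y0:y0+h,x0:x0+w],None,fx=k,fy=k,interpolation=cv2.INTER_CUBIC)
cv2.imwrite("pics/c_side.png",z(s,210,155,75,125,4.8))
a=z(t,160,160,80,60,6);b=z(t,300,165,52,60,6)
cv2.imwrite("pics/c_top.png",np.hstack([a,b]))
```

```text
(no output)
```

View pics/c_side.png

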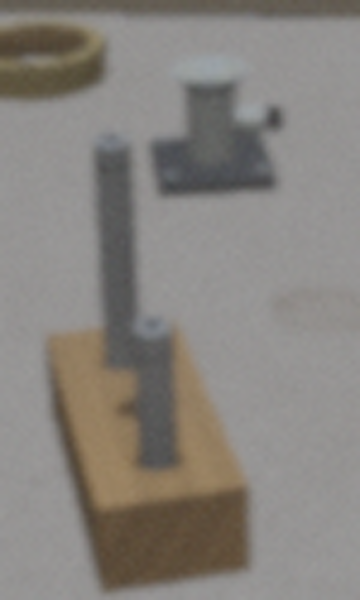

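View pics/c_top.png

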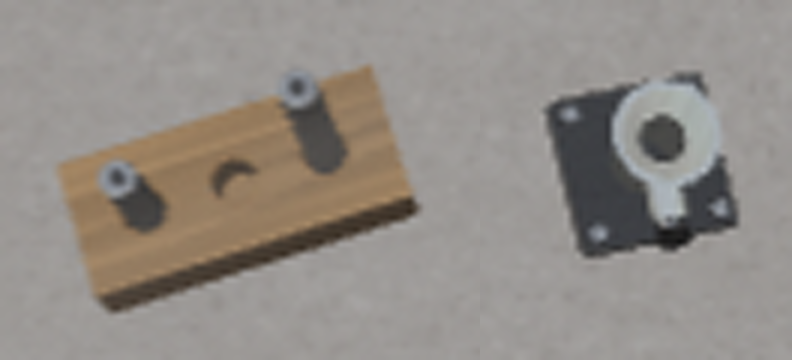

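The crops give these pixels:

| Feature | Top crop | Side crop |
|---|---|---|
| Tall post's top | (298,89) | (113,142) |
| Short post's top | (119,178) | (153,324) |
| Socket mouth | (668,133) | (209,73) |
| Plate corners | (548,105), (697,75), (737,222), (588,255) | – |

Next I'll triangulate these and check the heights.

```bash
cat > h.py <<'E'
import cv2,numpy as np
from workcell import r
def ray(n,p):
    c=r.camera_info(n);R=np.array(c["R"]);t=np.array(c["t"])
    u=cv2.undistortPoints(np.array([[p]],float),np.array(c["mtx"]),np.array(c["dist_coeffs"]))[0,0]
    d=R.T@np.array([*u,1]);return -R.T@t,d/np.linalg.norm(d)
def tri(a,b):
    (o1,d1),(o2,d2)=ray("top",a),ray("side",b)
    k=np.linalg.lstsq(np.c_[d1,-d2],o2-o1,rcond=None)[0]
    p,q=o1+k[0]*d1,o2+k[1]*d2;return (p+q)/2,np.linalg.norm(p-q)
def onz(n,p,z):
    o,d=ray(n,p);return o+d*(z-o[2])/d[2]
E
python3 - <<'E'
from h import *
np.set_printoptions(precision=4,suppress=True)
A=lambda x,y:(160+(x+.5)/6-.5,160+(y+.5)/6-.5)
B=lambda x,y:(300+(x-480+.5)/6-.5,165+(y+.5)/6-.5)
S=lambda x,y:(210+(x+.5)/4.8-.5,155+(y+.5)/4.8-.5)
for n,a,b,z in(("tall",A(298,89),S(113,142),.145),("short",A(119,178),S(153,324),.1),("mouth",B(668,133),S(209,73),.066)):
    print(n,*tri(a,b),"planes",onz("top",a,z),onz("side",b,z))
for n,F,z,c in(("plate",B,.01,[(548,105),(697,75),(737,222),(588,255)]),("block",A,.04,[(60,163),(372,66),(415,200),(98,295)])):
    P=np.array([onz("top",F(*q),z) for q in c]);print(n,P.mean(0),[np.linalg.norm(P[i]-P[i-1]).round(4) for i in range(4)],[np.degrees(np.arctan2(*(P[i]-P[i-1])[[1,0]])).round(1) for i in range(4)])
print("side bases", onz("side",S(209,163),.01),onz("side",S(120,365),.04))
E
```

```text
tall [0.5246 0.0903 0.1408] 0.0021956048684692634 planes [0.5246 0.0899 0.145 ] [0.5218 0.1006 0.145 ]
short [0.4999 0.1661 0.0971] 0.0017707280537699165 planes [0.5001 0.1655 0.1   ] [0.4982 0.1716 0.1   ]
mouth [ 0.5135 -0.2038  0.0598] 0.002626434179235381 planes [ 0.5134 -0.2026  0.066 ] [ 0.5105 -0.1867  0.066 ]
plate [ 0.5127 -0.202   0.01  ] [np.float64(0.0684), np.float64(0.0673), np.float64(0.0673), np.float64(0.0668)] [np.float64(12.9), np.float64(-78.5), np.float64(-167.6), np.float64(102.4)]
block [0.5125 0.1272 0.04  ] [np.float64(0.0596), np.float64(0.1382), np.float64(0.0616), np.float64(0.1384)] [np.float64(17.9), np.float64(-72.2), np.float64(-162.0), np.float64(107.0)]
side bases [ 0.5116 -0.1845  0.01  ] [0.5234 0.1016 0.04  ]
```

Triangulated heights are 141, 97 and 60 mm against the expected 145, 100 and 66 mm, so they agree. The posts come out 79 mm apart. The tall post is at about (0.5246, 0.0895), with the block's yaw at 17.7°. The socket is at about (0.513, -0.2025). I'm moving above the tall post now.

Emit:
move_arm:
  deltas: "0.03 -0.036 0 0 0 -0.08 1; 0.06 -0.072 0 0 0 -0.16 1; 0.09 -0.11 0 0 0 -0.24 1; 0.12 -0.146 0 0 0 -0.32 1; 0.15 -0.182 0 0 0 -0.4 1; 0.18 -0.22 0 0 0 -0.48 1; 0.21 -0.256 0 0 0 -0.56 1; 0.24 -0.292 0 0 0 -0.64 1"

```text
t: 1.1
ee_pos: [0.4152, 0.2282, 0.2053]
tool_rot: [-180.0, -0.0, 124.7]
wrist_force: [-0.2, -0.1, -0.4]
finger_gap: 0.094
finger_force: 0.0
```

Emit:
move_arm:
  deltas: "0.03 -0.036 0 0 0 -0.08 1; 0.06 -0.074 0 0 0 -0.16 1; 0.09 -0.11 0 0 0 -0.24 1; 0.11 -0.139 0 0 0 -0.3 1; 0.11 -0.139 0 0 0 -0.3 1; 0.11 -0.139 0 0 0 -0.3 1"

```text
t: 1.85
ee_pos: [0.524, 0.091, 0.2052]
tool_rot: [-180.0, -0.0, 107.7]
wrist_force: [-0.3, -0.1, 0.6]
finger_gap: 0.0941
finger_force: 0.0
```

Emit:
move_arm:
  deltas: "0.0005 -0.001 -0.03 0 0 0 1; 0.0005 -0.001 -0.06 0 0 0 1; 0.0005 -0.001 -0.09 0 0 0 1; 0.0005 -0.001 -0.119 0 0 0 1; 0.0005 -0.001 -0.119 0 0 0 1; 0.0005 -0.001 -0.119 0 0 0 1"

```text
t: 2.6
ee_pos: [0.5253, 0.0902, 0.0878]
tool_rot: [179.9, 0.0, 107.7]
wrist_force: [0.0, 0.3, 0.6]
finger_gap: 0.0936
finger_force: 0.0
```

Run:
```python
from h import *
s=r.read_camera("side")[:,:,::-1];t=r.read_camera("top")[:,:,::-1]
z=lambda im,x0,y0,w,h,k: cv2.resize(im[y0:y0+h,x0:x0+w],None,fx=k,fy=k,interpolation=cv2.INTER_CUBIC)
cv2.imwrite("pics/p2.png",np.hstack([z(s,180,120,100,150,4),z(t,160,130,100,150,4)]))
```

```text
(no output)
```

View pics/p2.png

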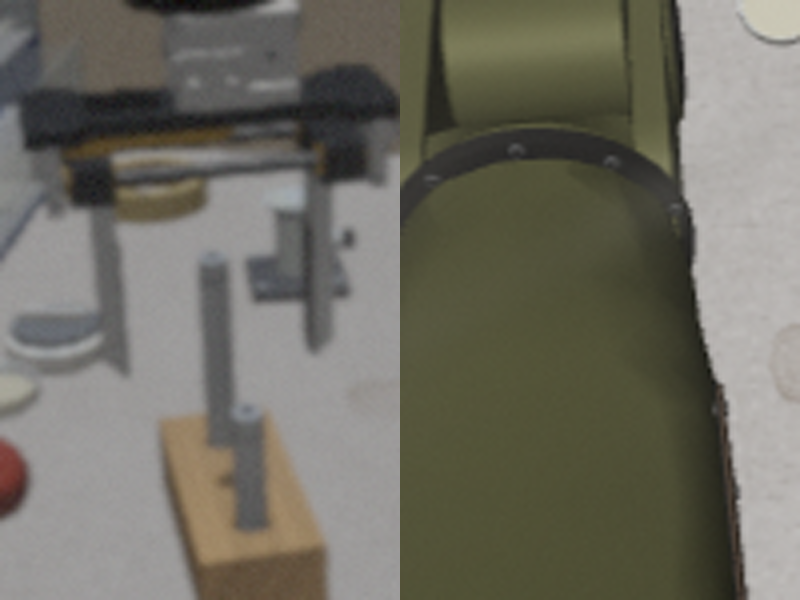

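In the side view the post at (215,330) stands midway between the fingers at (110,300) and (318,260). The top view is hidden by the arm. I'm closing the gripper.

Emit:
move_arm:
  deltas: "0 0 0 0 0 0 0; 0 0 0 0 0 0 0; 0 0 0 0 0 0 0; 0 0 0 0 0 0 0; 0 0 0 0 0 0 0; 0 0 0 0 0 0 0"

```text
t: 3.45
ee_pos: [0.525, 0.0896, 0.0864]
tool_rot: [-180.0, -0.0, 107.6]
wrist_force: [-0.9, 0.2, 1.0]
finger_gap: 0.0376
finger_force: 0.0
```

Emit:
move_arm:
  deltas: "0 0 0 0 0 0 0; 0 0 0 0 0 0 0; 0 0 0 0 0 0 0; 0 0 0 0 0 0 0; 0 0 0 0 0 0 0; 0 0 0 0 0 0 0"

```text
t: 4.2
ee_pos: [0.5249, 0.0896, 0.0864]
tool_rot: [-180.0, 0.0, 107.6]
wrist_force: [-0.5, 0.9, 0.3]
finger_gap: 0.0154
finger_force: 30.0
```

Emit:
move_arm:
  deltas: "0 0 0.015 0 0 0 0; 0 0 0.03 0 0 0 0; 0 0 0.05 0 0 0 0; 0 0 0.07 0 0 0 0; 0 0 0.09 0 0 0 0; 0 0 0.095 0 0 0 0; 0 0 0.095 0 0 0 0; 0 0 0.095 0 0 0 0"

```text
t: 5.2
ee_pos: [0.5246, 0.0896, 0.1808]
tool_rot: [-179.9, -0.0, 107.6]
wrist_force: [0.7, -0.1, -0.7]
finger_gap: 0.0157
finger_force: 30.0
```

Emit:
move_arm:
  deltas: "-0.001 -0.03 0 0 0 0 0; -0.003 -0.075 0 0 0 0 0; -0.005 -0.12 0 0 0 0 0; -0.007 -0.165 0 0 0 0 0; -0.009 -0.21 0 0 0 0 0; -0.011 -0.255 0 0 0 0 0; -0.0115 -0.292 0 0 0 0 0; -0.0115 -0.292 0 0 0 0 0"

```text
t: 6.2
ee_pos: [0.5129, -0.2042, 0.1805]
tool_rot: [-179.9, -0.0, 107.5]
wrist_force: [0.1, 0.4, -1.2]
finger_gap: 0.0153
finger_force: 30.0
```

Emit:
move_arm:
  deltas: "0 0 0 0 0 0 0; 0 0 0 0 0 0 0"

```text
t: 6.45
ee_pos: [0.5136, -0.2014, 0.1813]
tool_rot: [-180.0, -0.0, 107.7]
wrist_force: [0.0, -0.0, -1.5]
finger_gap: 0.0158
finger_force: 30.0
```

Run:
```python
from h import *
s=r.read_camera("side")[:,:,::-1]
z=lambda im,x0,y0,w,h,k: cv2.resize(im[y0:y0+h,x0:x0+w],None,fx=k,fy=k,interpolation=cv2.INTER_CUBIC)
cv2.imwrite("pics/p3.png",z(s,210,110,90,95,6))
st=r.get_state();print(st["wrist_force"],st["moment"])
```

```text
[-0.2449662   0.04949294 -0.13404046] [-0.02241104 -0.00811269 -0.05352875]
```

View pics/p3.png

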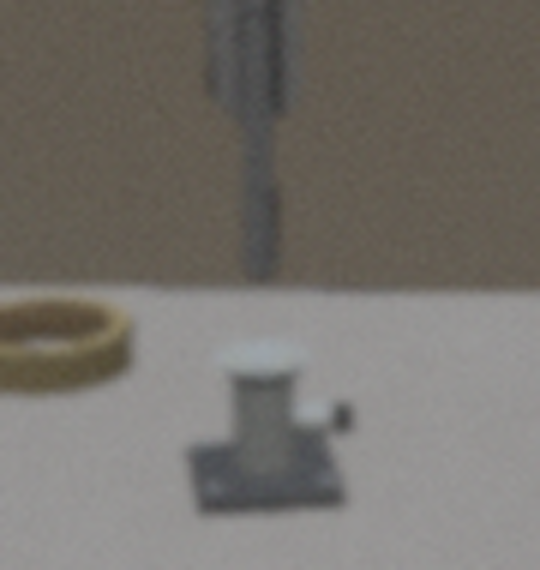

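The foot at (261,275) is in line with the mouth centre at (260,360) in x. The flare tolerates the remaining y uncertainty, so I'm lowering to the bore entrance and watching the lateral force.

Emit:
move_arm:
  deltas: "0 0 -0.01 0 0 0 0; 0 0 -0.02 0 0 0 0; 0 0 -0.03 0 0 0 0; 0 0 -0.04 0 0 0 0; 0 0 -0.046 0 0 0 0; 0 0 -0.05 0 0 0 0; 0 0 -0.054 0 0 0 0; 0 0 -0.054 0 0 0 0"

```text
t: 7.5
ee_pos: [0.5134, -0.2024, 0.1273]
tool_rot: [-180.0, -0.0, 107.6]
wrist_force: [-0.5, -0.0, -1.4]
finger_gap: 0.0158
finger_force: 30.0
```

Emit:
move_arm:
  deltas: "0 0 -0.003 0 0 0 0; 0 0 -0.006 0 0 0 0; 0 0 -0.009 0 0 0 0; 0 0 -0.012 0 0 0 0; 0 0 -0.012 0 0 0 0"

```text
t: 8.12
ee_pos: [0.5134, -0.2024, 0.1152]
tool_rot: [-180.0, -0.0, 107.6]
wrist_force: [0.3, -0.5, -1.8]
finger_gap: 0.0157
finger_force: 30.0
```

Emit:
move_arm:
  deltas: "0 0 -0.002 0 0 0 0; 0 0 -0.004 0 0 0 0; 0 0 -0.006 0 0 0 0; 0 0 -0.008 0 0 0 0; 0 0 -0.010 0 0 0 0; 0 0 -0.012 0 0 0 0; 0 0 -0.012 0 0 0 0"

```text
t: 9.0
ee_pos: [0.5139, -0.2024, 0.1033]
tool_rot: [179.9, 0.0, 107.6]
wrist_force: [5.8, 1.6, 0.2]
finger_gap: 0.0158
finger_force: 30.0
```

The plunger nose is pushing sideways with about 6 N, so the foot has passed it. I'm carrying on to the floor.

Emit:
move_arm:
  deltas: "0 0 -0.003 0 0 0 0; 0 0 -0.006 0 0 0 0; 0 0 -0.009 0 0 0 0; 0 0 -0.012 0 0 0 0; 0 0 -0.015 0 0 0 0; 0 0 -0.015 0 0 0 0"

```text
t: 9.75
ee_pos: [0.5139, -0.2022, 0.0881]
tool_rot: [179.9, 0.0, 107.6]
wrist_force: [7.1, 1.5, -3.4]
finger_gap: 0.0152
finger_force: 30.0
```

Emit:
move_arm:
  deltas: "0 0 -0.001 0 0 0 0; 0 0 -0.002 0 0 0 0; 0 0 -0.003 0 0 0 0; 0 0 -0.003 0 0 0 0"

```text
t: 10.25
ee_pos: [0.5143, -0.2024, 0.0863]
tool_rot: [179.9, 0.1, 107.6]
wrist_force: [4.1, 3.0, 8.1]
finger_gap: 0.0153
finger_force: 30.0
```

Emit:
move_arm:
  deltas: "0 0 -0.001 0 0 0 0; 0 0 -0.002 0 0 0 0; 0 0 -0.002 0 0 0 0"

```text
t: 10.62
ee_pos: [0.5148, -0.2027, 0.086]
tool_rot: [179.8, 0.1, 107.7]
wrist_force: [-1.0, 4.9, 26.3]
finger_gap: 0.0154
finger_force: 30.0
```

It stands hard on the floor: TCP at 0.086 as expected, with 26 N reaction. I'm easing off and letting go.

Emit:
move_arm:
  deltas: "0 0 0.002 0 0 0 0; 0 0 0.003 0 0 0 0; 0 0 0.003 0 0 0 1; 0 0 0.003 0 0 0 1; 0 0 0.003 0 0 0 1; 0 0 0.003 0 0 0 1; 0 0 0.003 0 0 0 1; 0 0 0.003 0 0 0 1"

```text
t: 11.62
ee_pos: [0.5134, -0.2024, 0.0864]
tool_rot: [-180.0, -0.0, 107.6]
wrist_force: [-0.3, 0.5, 0.0]
finger_gap: 0.072
finger_force: 0.0
```

Emit:
move_arm:
  deltas: "0 0 0 0 0 0 1; 0 0 0 0 0 0 1; 0 0 0 0 0 0 1; 0 0 0.03 0 0 0 1; 0 0 0.06 0 0 0 1; 0 0 0.09 0 0 0 1; 0 0 0.12 0 0 0 1; 0 0 0.12 0 0 0 1"

```text
t: 12.62
ee_pos: [0.5142, -0.2027, 0.2085]
tool_rot: [179.8, 0.1, 107.6]
wrist_force: [0.1, 0.0, -0.2]
finger_gap: 0.0937
finger_force: 0.0
```

Emit:
move_arm:
  deltas: "-0.02 0.04 0.01 0 0 0 1; -0.04 0.08 0.02 0 0 0 1; -0.06 0.12 0.03 0 0 0 1; -0.09 0.16 0.04 0 0 0 1; -0.12 0.2 0.04 0 0 0 1; -0.12 0.24 0.04 0 0 0 1; -0.12 0.26 0.04 0 0 0 1; -0.12 0.26 0.04 0 0 0 1"

```text
t: 13.62
ee_pos: [0.3931, 0.0583, 0.2456]
tool_rot: [-179.9, -0.0, 107.8]
wrist_force: [0.4, -0.2, -0.2]
finger_gap: 0.0941
finger_force: 0.0
```

Run:
```python
from h import *
s=r.read_camera("side")[:,:,::-1];t=r.read_camera("top")[:,:,::-1]
z=lambda im,x0,y0,w,h,k: cv2.resize(im[y0:y0+h,x0:x0+w],None,fx=k,fy=k,interpolation=cv2.INTER_CUBIC)
cv2.imwrite("pics/p4.png",np.hstack([z(s,210,120,70,100,5),z(t,290,140,70,100,5)]))
```

```text
(no output)
```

View pics/p4.png

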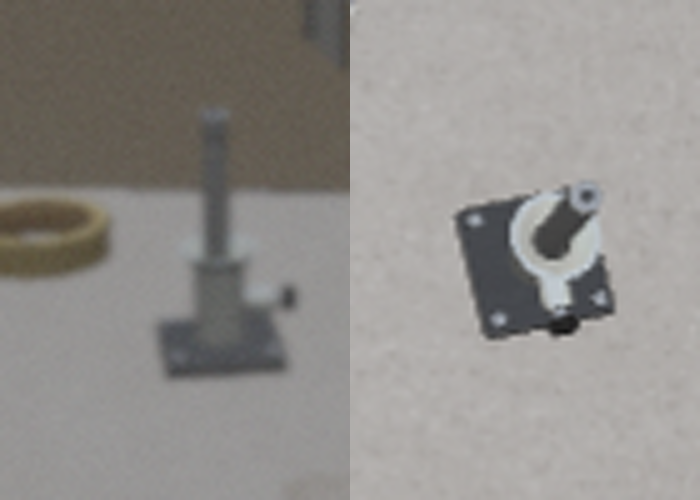

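The post stands upright in the socket, its top at (214,112) in the side crop and (586,195) in the top crop. I'll check the height of its top, then hand in.

Run:
```python
from h import *
p,e=tri((290+236.5/5-.5,140+195.5/5-.5),(210+214.5/5-.5,120+113.5/5-.5));print(p,e)
if abs(p[2]-.141)<.008: print(r.hand_in())
```

```text
[ 0.51374749 -0.20197168  0.14104346] 0.0029239561418255757
the job is handed in; nothing more can be done
None
```

The tall post is upright and fully home in the socket, past the spring plunger and released; the short post was left in the block, and the job was handed in at about 14 s.

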